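# Index the swivel vise to 45 degrees and clamp it

### The arm

A 6-joint arm with a two-finger parallel gripper is mounted at the origin on the work surface. World frame = base frame: x ahead of the robot, y to its left, z up, the work surface at z = 0. Lengths are in m, angles in rad, forces in N, time in s.
With the tool pointing down it reaches from about 0.375 to 0.975 m from the base axis. Payload 3.8 kg.
Tool frame: the origin (TCP) lies at the centre of the arm's flange, where the gripper is bolted on; the fingertips stand 166 mm ahead of it and the grasp point (between the pads) lies 147 mm ahead of it; z points along the fingers, y is the direction in which the jaws open and shut (so a half turn about z gives the same grasp; the last joint's range is limited). The gripper opens to 88 mm and grips with 3 to 60 N. Pads are 18 mm wide; open, the fingers measure 123 mm over their backs; the gripper's body (75 mm by 187 mm) begins 45 mm behind the grasp point.
Start: joints at [1.145, 0.264, 1.604, -0, 1.274, -0.037], TCP at [0.256, 0.625, 0.405] pointing down, gripper open.
Joint ranges: [-2.63, 2.63], [-0.94, 2.18], [0.31, 2.57], [-1.31, 4.45], [0, 2.66], [-2.55, 2.55]. Speed limits (rad/s): [2.57, 2.57, 3.14, 3.14, 3.14, 3.14].

### API

Orientations are given as a unit quaternion [x, y, z, w].
In Python, from plant import manip, claw, inverse_kinematics, cams, job, finder gives the robot as it stands. Calls block until the motion is done:
- manip.goto(position, orientation): joint-space move of the TCP to a pose.
- manip.line_to(position, orientation=None, rate=0.15): straight line of the TCP; orientation=None keeps the orientation; rate is the mean speed in m/s.
- manip.move_joints(angles): joint-space move.
- claw.open_gripper() and claw.gripper_close(effort=None): open the fingers fully, or close them until they stop; effort is the grip in N (None keeps the last).
- manip.dwell(seconds).
- inverse_kinematics(position, orientation): joint angles nearest the present ones, or None.
- cams.get_image(name): name is "scene" or "side" or "wrist"; returns the picture (420x560x3 uint8, red, green, blue); there is no depth.
- cams.get_calibration(name): a dict with "intrinsics" (3x3 intrinsics, pixels), "k1" (the pictures are not rectified: a ray, as slopes to the right and down, at radius r is drawn at 1 + k1 r^2 times it, then the intrinsics apply), "eye" and "attitude" of the camera in the world; the wrist camera has in their place "tool_from_camera" (4x4, takes a point from camera to tool coordinates, whose origin is the TCP and whose axes are the flange's). Camera axes: x right, y down, z forward; pixel columns grow to the right and rows downward; lengths in m; the calibration is good to about 2 mm. A picture is of the moment at which its call begins: read the wrist's pose just before it. get_calibration takes no time and is no camera call.
A pose or a line that the arm cannot do raises manip.Unreachable and nothing moves.
- job.sign_off(): hands the job in, once; it reports no verdict.
Trained networks look in the newest picture that a camera, given by its name, has taken for a name from the list of things; names that differ only in an ending like _2 or _b are one class to them, and where a whole thing is asked for, a point or a joint stands for the part that bears it (a point fixed in the world has none). Each returns a list of dicts, best first, with "score" (0 to 1); they miss things now and then, are a little off and sometimes report something else, mostly with a low value. They report only what shows in the picture. A call takes as long as a camera call.
- finder.search_frame(camera, query): "rect" ([left, top, width, height] in pixels, round what is visible of it).
Readings, each from a call of its own:
- manip.read_clock(): time.
- manip.read_qpos(): joint angles.
- manip.read_joint_vel(): joint speeds.
- manip.read_tau(): joint torques, N m.
- manip.read_tool_pos(): TCP position.
- manip.read_ee_rot(): TCP orientation.
- manip.read_wrist_force(): force on the tool from outside, world axes, zero at the start.
- manip.read_moment(): the same for the moment, N m.
- manip.read_gripper_width(): opening from 0.0 (shut) to 1.0 (fully open).
Only numpy, scipy, OpenCV 4.12 (cv2) and the standard library are available. Lean on these libraries where they do the work, as an engineer would, in place of code of your own. Each camera call takes 0.05 s, during which the arm holds its last target.

### The job

The bench vise was left swung round the wrong way for filing the next stave: swing its head round on the clicking swivel base until it sits in the 45-degree click on the left (the base clicks every 15 degrees; straight ahead is the handle end square to the near edge of the mounting board, so it is the third click to the left of that). Then swing the base's clamp lever clockwise, fully home, to lock it. Leave the files, mallet, blocks and tin that lie round the vise where they are.

Things in the scene. Friction and masses are not known exactly. Their poses are not given: they have to be found in the camera images.
- vise_base: Base of a bench vise, bolted to a wooden mounting board (250 x 230 x 22 mm) fixed on the bench, elsewhere and turned up to 20 degrees each time. Origin on the bench, exactly below the vertical swivel axis. z up; -x is 'straight ahead', to the board's near edge (board 250 mm along x); +y left, -y right. Round base plate 160 mm across, top 34 mm above the bench; bolts and ears up to 45 mm.
- vise_head (a joint): Swivel angle of the head, rad: 0 = handle end straight ahead (-x of the base), positive = clockwise from above (handle end to the left), 45 degrees left = 0.785. A sprung roller clicks every 0.2618 rad, from 0; pushed past halfway, the head jumps into the next click and stays. Starts 0 to 4 clicks to the right (0 to -1.05). About 0.7 N m leaves a click (8 N at the moving jaw); clamped, twice that.
- jaw (a point): Top middle of the moving jaw, which is fixed to the head: 90 mm forward of the swivel axis on the head's centre line, 150 mm above the bench. Its x axis points back along the head. Jaws are 100 mm wide, tops level; forward of the axis: fixed jaw 0-36 mm, gap to 69, moving jaw to 105; cross bar of the screw at 143 mm, 92 mm high, 135 mm long. Anvil reaches 82 mm back, 135 mm high.
- clamp_lever (a joint): Angle of the clamp lever about its upright bolt, rad: 0 loosest, grows clockwise from above, 1.05 = home on its stop. Starts at 0 to 0.3; stays where left. In the base's x-y plane it points at 285 degrees (anticlockwise from +x) at 0 and at 225 degrees at 1.05. Turns with 0.32 N m (3.5 N at the ball); from about 0.6 rad it bites, rising to 0.55 N m (6 N) at the stop.
- lever_ball (a point): Centre of the black ball (26 mm in diameter) at the end of the clamp lever, 95 mm from the lever's bolt, 69 mm above the bench. A thin steel rod (11 mm) runs to it from the bolt, rising from 50 to 66 mm high. The free bench is below the ball.
- flat_file: Flat file with a light wooden handle, 350 mm long, lying left of the vise; bystander. Origin on the bench below the handle's ferrule, x along the blade.
- rasp: Shorter file with a dark wooden handle, 300 mm long, lying behind the vise; bystander. Origin on the bench below the handle's ferrule, x along the blade.
- offcut: Wooden offcut, 45 x 105 x 30 mm high, lying behind the mounting board; bystander. Origin under its centre.
- cork_block: Cork sanding block, 100 x 60 x 35 mm high, lying at the left of the mounting board; bystander. Origin under its centre.
- wax_tin: Round metal tin, 84 mm across, 75 mm high, standing at the left of the mounting board, farther back; bystander. Origin under its centre.
- mallet: Wooden mallet, head 66 x 120 x 70 mm high with a 200 mm handle along its -x, lying right of the vise; bystander. Origin under the head's centre.
- marks (a point): The straight-ahead mark on the base plate, 78 mm from the swivel axis on the base's -x side, 35 mm high. Marks stand every 15 degrees all round, every third one longer. The head has two short pointers, at its left and right sides.
- jaw_end (a point): Centre of the flat upright face at the right-hand end of the moving jaw (right, as seen with the handle end towards you): 90 mm forward of the swivel axis, 50 mm right of the head's centre line, 130 mm above the bench. The face is 30 mm long and 40 mm high (110 to 150 mm); pushing it towards the head's left (the head's +y) turns the head clockwise. Its axes are the head's: x back, y left.
- clamp_bolt (a point): Top of the clamp lever's bolt, on the lever's axis, 64 mm above the bench, at x -33.5 mm and y -92.1 mm in the base's frame (on an ear at the right of the base).

How it is judged:
By the outcome, as a careful person would: the job done as asked, in the order asked, and still so for the second after the job is handed in, with the robot touching nothing.
It also fails if it takes over 64 s, if anything falls off the work surface, if the arm or the gripper's body presses on something with over 40 N, if the wrist force passes 120 N, or if a joint passes its speed limit or range.

## Working session

There is one attempt and no reset: what is moved stays moved. The work goes in short steps, each a Python script; the robot and the scene stay as the last script left them, time stands still between calls to the robot, and variables do not carry over. Pictures are saved under pics/ and viewed, and the job is handed in when it is done.

```bash
ls; mkdir -p pics; python3 - <<'E'
from plant import manip, claw, inverse_kinematics, cams, job, finder
import cv2
for n in ["scene","side","wrist"]:
    im=cams.get_image(n); cv2.imwrite(f"pics/a_{n}.png",im[:,:,::-1])
    c=cams.get_calibration(n); print(n,{k:(v.tolist() if hasattr(v,'tolist') else v) for k,v in c.items()})
    for q in ["vise_base","jaw","lever_ball","marks","jaw_end","clamp_bolt"]:
        r=finder.search_frame(n,q); print(q,[(list(map(int,d['rect'])),round(d['score'],2)) for d in r[:2]])
print(manip.read_clock(),manip.read_tool_pos(),manip.read_ee_rot())
E
```

```text
pics
scene {'intrinsics': [[470.65632855992936, 0.0, 279.2841514825201], [0.0, 470.65632855992936, 208.24415944050952], [0.0, 0.0, 1.0]], 'k1': -0.11434540685179577, 'eye': [1.2652195939955722, 0.31342991752501, 1.343844196810602], 'attitude': [0.4745629899394487, 0.8403532838247452, -0.22495073804558638, -0.13413982405476854]}
vise_base [([238, 156, 101, 102], 0.74)]
jaw [([253, 158, 63, 67], 0.78), ([238, 155, 98, 104], 0.61)]
lever_ball [([238, 182, 34, 13], 0.74), ([371, 196, 23, 95], 0.25)]
marks [([239, 155, 94, 104], 0.58)]
jaw_end [([257, 157, 59, 68], 0.86), ([191, 244, 85, 17], 0.67)]
clamp_bolt []
side {'intrinsics': [[390.3648033668229, 0.0, 278.74250201123004], [0.0, 390.3648033668229, 210.31510383674237], [0.0, 0.0, 1.0]], 'k1': -0.08681095264743133, 'eye': [1.3831541666442746, -0.5667725451234372, 0.7671003143170645], 'attitude': [0.7884453703417884, 0.4164219142713069, -0.2069474360268812, -0.4026405916237462]}
vise_base [([275, 246, 43, 51], 0.43)]
jaw [([221, 175, 81, 54], 0.7), ([66, 230, 83, 55], 0.48)]
lever_ball [([224, 217, 27, 19], 0.65), ([279, 179, 33, 25], 0.19)]
marks [([217, 179, 111, 83], 0.81)]
jaw_end [([223, 176, 77, 51], 0.6), ([283, 179, 30, 26], 0.4)]
clamp_bolt [([217, 177, 114, 85], 0.82)]
wrist {'intrinsics': [[344.0674803249843, 0.0, 277.5090810062357], [0.0, 344.0674803249843, 210.26550815835444], [0.0, 0.0, 1.0]], 'k1': 0.0060439812456702146, 'tool_from_camera': [[-0.000877874674915726, -0.9602105502884486, -0.27927572119826255, 0.07181443773185366], [0.9999994743198285, -0.000694982210044226, -0.0007538964081222867, -0.0015025233920068493], [0.0005298076269735268, -0.2792762362151177, 0.9602106556320835, 0.01977946704874195], [0.0, 0.0, 0.0, 1.0]]}
vise_base []
jaw []
lever_ball []
marks []
jaw_end []
clamp_bolt []
1.05 [0.25588594 0.62460207 0.40472781] [ 1.93187407e-01  9.81161875e-01  1.25184019e-05 -4.08584342e-07]
```

```bash
python3 - <<'E'
import cv2
a=cv2.imread("pics/a_scene.png"); cv2.imwrite("pics/a_sc.png",cv2.resize(a[110:310,150:420],None,fx=2.9,fy=2.9,interpolation=cv2.INTER_CUBIC))
a=cv2.imread("pics/a_side.png"); cv2.imwrite("pics/a_sd.png",cv2.resize(a[140:300,170:370],None,fx=3.6,fy=3.6,interpolation=cv2.INTER_CUBIC))
E
```

```text
(no output)
```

View pics/a_scene.png

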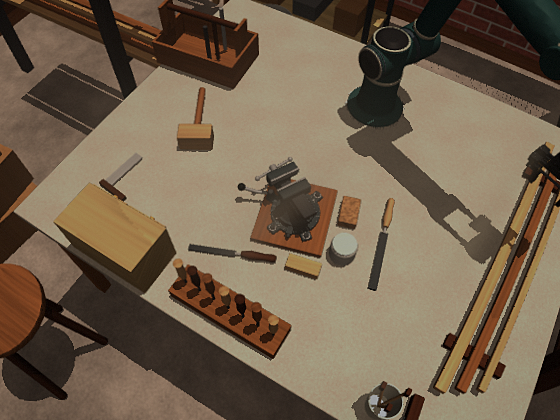

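View pics/a_sc.png

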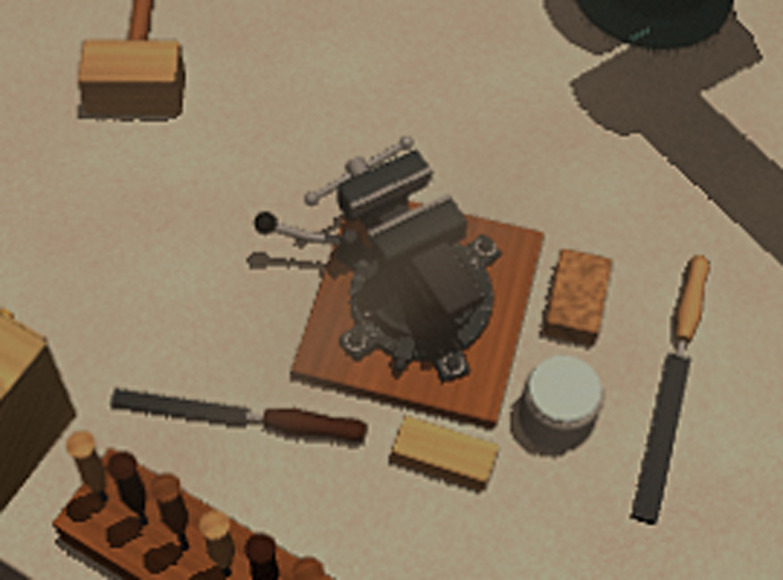

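View pics/a_sd.png

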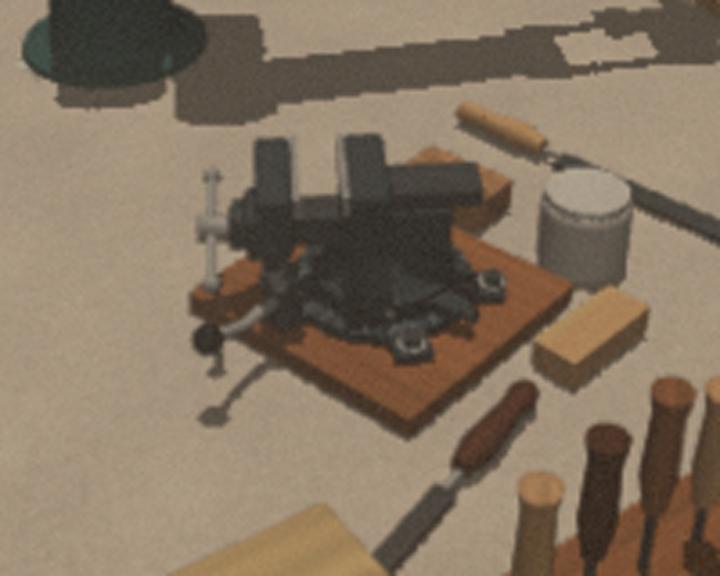

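The scene picture shows the vise near (285,200), with the handle end turned somewhat to the right. The ball is at about (241,187) and the board is visible with three of its corners. I'll fit the poses from hand-picked pixels, then look from above.

```bash
cat > h.py <<'E'
import numpy as np, cv2
from scipy.spatial.transform import Rotation as R
from scipy.optimize import least_squares
from plant import manip, claw, inverse_kinematics, cams, job, finder
def campose(n):
    c=cams.get_calibration(n)
    if n=="wrist":
        T=np.eye(4);T[:3,:3]=R.from_quat(manip.read_ee_rot()).as_matrix();T[:3,3]=manip.read_tool_pos()
        T=T@np.array(c["tool_from_camera"])
        return np.array(c["intrinsics"]),c["k1"],T[:3,3],T[:3,:3]
    return np.array(c["intrinsics"]),c["k1"],np.array(c["eye"]),R.from_quat(c["attitude"]).as_matrix()
def proj(cp,P):
    K,k1,e,A=cp
    p=(np.atleast_2d(P)-e)@A; s=p[:,:2]/p[:,2:]
    s=s*(1+k1*(s**2).sum(1,keepdims=True))
    return s*[K[0,0],K[1,1]]+[K[0,2],K[1,2]]
def ray_z(cp,uv,z):
    K,k1,e,A=cp
    d=(np.array(uv,float)-[K[0,2],K[1,2]])/[K[0,0],K[1,1]]; s=d.copy()
    for _ in range(10): s=d/(1+k1*(s@s))
    v=A@np.r_[s,1]; return e+v*(z-e[2])/v[2]
# pose params: bx,by,yaw,head,lever
def base_pt(p,q):
    c,s=np.cos(p[2]),np.sin(p[2]); return np.array([p[0]+c*q[0]-s*q[1],p[1]+s*q[0]+c*q[1],q[2]])
def head_pt(p,fwd,left,z):
    # head frame: x back, rotated by -angle (clockwise positive)
    a=-p[3]; x,y=-fwd,left
    return base_pt(p,[np.cos(a)*x-np.sin(a)*y,np.sin(a)*x+np.cos(a)*y,z])
def ball_pt(p,r=.095,z=.069):
    t=np.deg2rad(285)-p[4]; return base_pt(p,[-.0335+r*np.cos(t),-.0921+r*np.sin(t),z])
E
cat > f1.py <<'E'
from h import *
cs=campose("scene"); cd=campose("side")
S=lambda u,v:(u/2.9+150,v/2.9+110); D=lambda u,v:(u/3.6+170,v/3.6+140)
obs=[(cs,S(543,232),'b',(-.125,.115,.022)),(cs,S(497,415),'b',(.125,.115,.022)),(cs,S(292,373),'b',(.125,-.115,.022)),
(cd,D(575,288),'b',(.125,.115,.022)),(cd,D(408,428),'b',(.125,-.115,.022)),
(cs,S(265,222),'l',()),(cd,D(207,340),'l',()),
(cs,S(311,199),'h',(.143,-.0675,.092)),(cs,S(407,142),'h',(.143,.0675,.092)),
(cd,D(210,288),'h',(.143,-.0675,.092)),(cd,D(210,174),'h',(.143,.0675,.092))]
def P(p,o): return base_pt(p,o[3]) if o[2]=='b' else ball_pt(p) if o[2]=='l' else head_pt(p,*o[3])
f=lambda p:np.concatenate([(proj(o[0],P(p,o))[0]-o[1]) for o in obs])
r=least_squares(f,[.65,.1,0,-.3,.2],loss='soft_l1')
print(r.x,r.cost);print(np.round(f(r.x).reshape(-1,2),1))
E
python3 f1.py
```

```text
[ 0.58189621 -0.01787284  0.27784959 -0.79558814  0.13338676] 13.186066739585115
[[ 0.1 -0.3]
 [-0.   2.5]
 [-0.9 -0.6]
 [-0.3 -2.1]
 [ 0.3 -2.8]
 [-0.2  0.5]
 [-0.3 -0.5]
 [-2.7 -0.7]
 [ 0.2  1.9]
 [ 0.1 -2.9]
 [ 0.   2.9]]
```

```bash
python3 - <<'E'
from h import *
manip.goto([0.53,-0.06,0.5],[0,1,0,0])
cp=campose("wrist"); im=cams.get_image("wrist").copy()
np.save("wcp.npy",np.array(cp,dtype=object),allow_pickle=True)
for q in ["jaw","lever_ball","jaw_end","clamp_bolt","marks"]:
    print(q,[(list(map(int,d['rect'])),round(d['score'],2)) for d in finder.search_frame("wrist",q)[:2]])
cv2.imwrite("pics/w1.png",im[:,:,::-1])
cv2.imwrite("pics/w1b.png",cv2.resize(im[:,:,::-1],(800,600),interpolation=cv2.INTER_CUBIC))
print(manip.read_clock(),manip.read_tool_pos())
E
```

```text
jaw [([175, 101, 217, 179], 0.89)]
lever_ball [([153, 208, 59, 42], 0.55)]
jaw_end [([174, 105, 213, 173], 0.94)]
clamp_bolt [([152, 86, 251, 212], 0.97)]
marks [([153, 89, 248, 208], 0.55)]
3.975 [ 0.53009574 -0.05968308  0.49992991]
```

View pics/w1b.png

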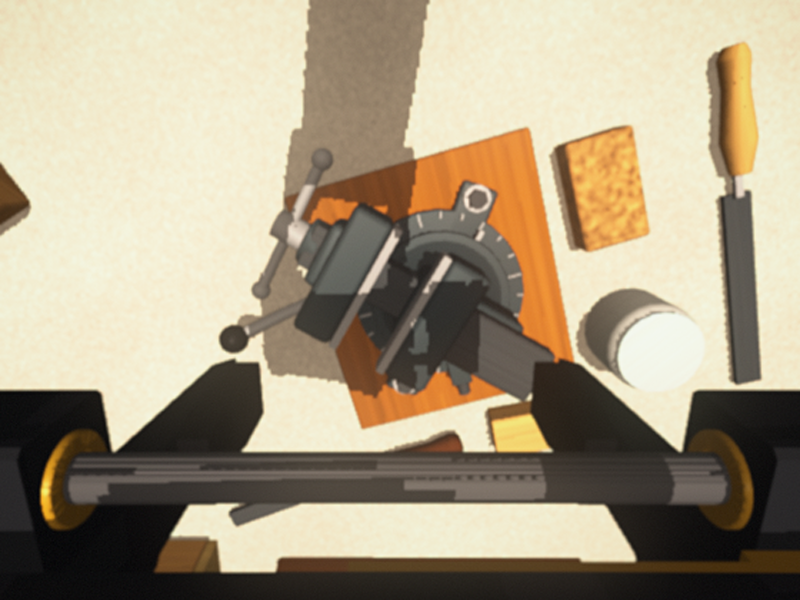

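The wrist view shows the vise clearly: board corners at (529,128), (362,428) and about (576,368), the cross bar from (321,158) to (262,290), and the ball at (233,339). I'll refit with these.

```bash
cat >> f1.py <<'E'
cw=campose("wrist"); W=lambda u,v:(u*.7,v*.7)
obs+=[(cw,W(529,128),'b',(-.125,.115,.022)),(cw,W(362,428),'b',(.125,-.115,.022)),(cw,W(285,201),'b',(-.125,-.115,.022)),
(cw,W(233,339),'l',()),(cw,W(321,158),'h',(.143,.0625,.092)),(cw,W(262,290),'h',(.143,-.0625,.092))]
r=least_squares(f,r.x,loss='soft_l1')
print(r.x,np.rad2deg(r.x[3]));print(np.round(f(r.x).reshape(-1,2)[11:],1))
np.save("p.npy",r.x); p=r.x
im=cv2.imread("pics/w1b.png")
def d(P,c): 
    u=proj(cw,P)[0]/.7; cv2.circle(im,tuple(int(round(x)) for x in u),3,c,-1)
for s in (1,-1):
    for t in (1,-1): d(base_pt(p,(s*.125,t*.115,.022)),(255,0,255))
for fw in (0,.036,.069,.105):
    for l in (-.05,.05): d(head_pt(p,fw,l,.15),(0,255,0))
for l in (-.0625,.0625): d(head_pt(p,.143,l,.092),(0,255,255))
d(ball_pt(p),(0,0,255)); d(base_pt(p,(-.0335,-.0921,.064)),(255,0,0)); d(base_pt(p,(-.078,0,.035)),(255,255,0))
d(head_pt(p,-.082,0,.135),(0,255,0))
cv2.imwrite("pics/w1c.png",im[60:460,150:650])
E
python3 f1.py
```

```text
[ 0.58189621 -0.01787284  0.27784959 -0.79558814  0.13338676] 13.186066739585115
[[ 0.1 -0.3]
 [-0.   2.5]
 [-0.9 -0.6]
 [-0.3 -2.1]
 [ 0.3 -2.8]
 [-0.2  0.5]
 [-0.3 -0.5]
 [-2.7 -0.7]
 [ 0.2  1.9]
 [ 0.1 -2.9]
 [ 0.   2.9]]
[ 0.58318487 -0.01995163  0.27791798 -0.77649027  0.14624037] -44.489615229756225
[[ 0.9 -1.2]
 [ 0.9  2.8]
 [-1.1 -1.1]
 [ 1.2 -0.2]
 [ 4.7  0.2]
 [-3.1  4.4]]
```

View pics/w1c.png

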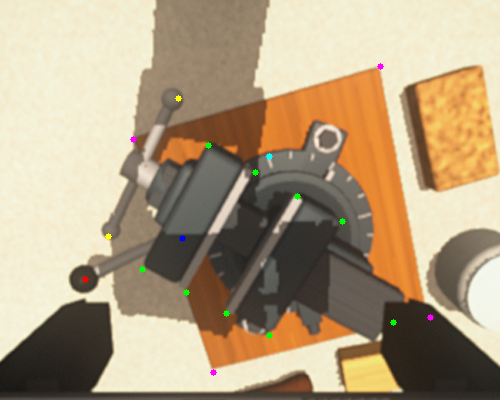

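The overlay matches the board, ball and jaw tops to within a few pixels. That puts the head at 3 clicks right (-45°). I'll swap the cross-bar points for jaw corners, then swing.

```bash
cat > f2.py <<'E'
exec(open('f1.py').read().split("r=least_squares(f,r.x")[0])
obs=[o for o in obs if o[2]!='h']
for uv,q in [((208,146),(.105,.05,.15)),((255,170),(.069,.05,.15)),((186,288),(.069,-.05,.15)),((145,264),(.105,-.05,.15)),((297,196),(.036,.05,.15)),((227,314),(.036,-.05,.15))]:
    obs.append((cw,W(uv[0]+150,uv[1]+60),'h',q))
r=least_squares(f,r.x,loss='soft_l1'); print(r.x); print(np.round(f(r.x).reshape(-1,2),1))
r2=least_squares(lambda q:f([q[0],q[1],q[2],-np.pi/4,q[3]]),r.x[[0,1,2,4]],loss='soft_l1'); print(r2.x)
np.save("p.npy",[r2.x[0],r2.x[1],r2.x[2],-np.pi/4,r2.x[3]])
E
python3 f2.py | tail -20
cat > sw.py <<'E'
from h import *
p=np.load("p.npy")
def pose(ang,flip,gap=0,tip=.118,fwd=.09):
    q=p.copy(); q[3]=ang
    P=head_pt(q,fwd,-.05-.009-gap,tip+.166)
    # tool x along head +-y, z down
    hy=head_pt(q,0,1,0)-head_pt(q,0,0,0); hy*=flip
    z=np.array([0,0,-1.]); y=np.cross(z,hy)
    return P,R.from_matrix(np.c_[hy,y,z]).as_quat()
if __name__=="__main__":
    for flip in (1,-1):
        for a in np.deg2rad([-45,0,45]):
            print(flip,np.rad2deg(a),pose(a,flip,.02)[0],np.round(inverse_kinematics(*pose(a,flip,.02)),2) if inverse_kinematics(*pose(a,flip,.02)) is not None else None)
E
python3 sw.py
```

```text
[ 0.   2.9]]
[ 0.58322178 -0.02010425  0.27775822 -0.77185782  0.14595124]
[[-0.6 -0.3]
 [-0.9  2.5]
 [-1.7 -0.6]
 [-0.6 -1.6]
 [-0.  -2.2]
 [-1.   0.1]
 [-1.1 -0.1]
 [ 0.8 -1.2]
 [ 0.8  2.8]
 [-1.2 -1.1]
 [ 1.  -0.2]
 [ 0.5 -1. ]
 [ 0.5  1.1]
 [ 0.1  2.6]
 [-2.6  3. ]
 [ 0.4 -0.2]
 [-0.7 -0.9]]
[ 0.58300526 -0.01980896  0.27264893  0.134038  ]
1 -45.0 [ 0.60769406 -0.13699029  0.284     ] [-0.26  0.27  1.83 -0.    1.04 -1.32]
1 0.0 [ 0.51760317 -0.12012629  0.284     ] [-0.27  0.1   2.03 -0.    1.01 -0.55]
1 45.0 [ 0.46582393 -0.04449776  0.284     ] [-0.15 -0.02  2.16 -0.    1.    0.36]
-1 -45.0 [ 0.60769406 -0.13699029  0.284     ] [-0.26  0.27  1.83 -0.    1.04  1.82]
-1 0.0 [ 0.51760317 -0.12012629  0.284     ] None
-1 45.0 [ 0.46582393 -0.04449776  0.284     ] None
```

```bash
python3 - <<'E'
from sw import *
claw.gripper_close(20)
a0=-np.pi/4
P,q=pose(a0,1,.03); 
manip.goto(P+[0,0,.12],q); manip.line_to(P,rate=.2)
print(manip.read_wrist_force(),manip.read_gripper_width())
manip.line_to(pose(a0,1,.004)[0],rate=.06); print(manip.read_wrist_force())
for d in np.arange(-37.5,10,7.5):
    manip.line_to(*pose(np.deg2rad(d),1,.0),rate=.07)
    print(d,np.round(manip.read_wrist_force(),1),np.round(manip.read_moment(),2))
print(manip.read_clock())
im=cams.get_image("scene");cv2.imwrite("pics/s2.png",cv2.resize(im[130:270,200:400,::-1],None,fx=4,fy=4,interpolation=cv2.INTER_CUBIC))
E
```

```text
[0.1148919  0.00334211 0.98274583] 0.008193460711070856
[-0.38339013  0.83716007 -0.86524826]
-37.5 [ 0.5  0.3 -0.3] [ 0.01  0.02 -0.  ]
-30.0 [ 2.1 -1.  -1.3] [-0.2  -0.27 -0.08]
-22.5 [-0.3  0.7 -0.3] [-0.09 -0.01 -0.04]
-15.0 [ 2.9 -2.  -1.4] [-0.34 -0.38 -0.05]
-7.5 [-0.7  0.4 -0.3] [-0.01  0.05  0.01]
0.0 [ 3.4 -2.9 -2.1] [-0.51 -0.33 -0.06]
7.5 [-0.6 -0.7 -0.5] [-0.05  0.05 -0.02]
9.7667
```

View pics/s2.png

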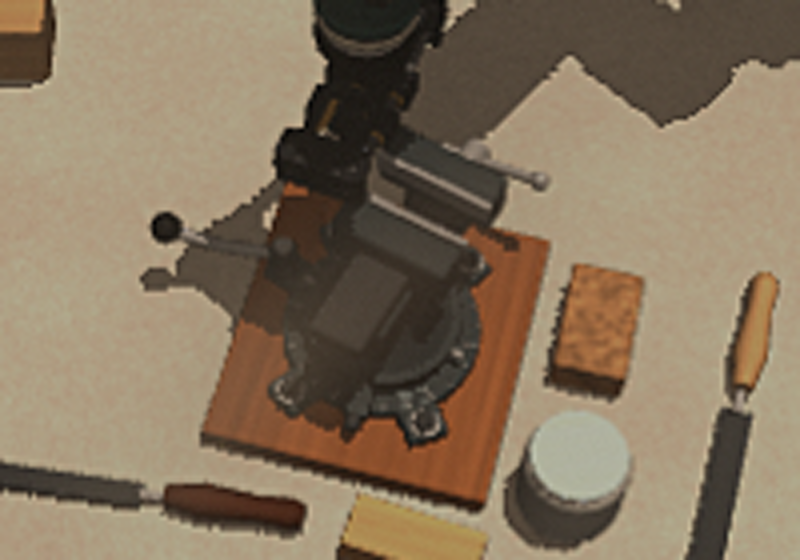

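The head follows the finger and clicks as it goes (free at the half-clicks). I'll continue and stop a little short of 45°.

```bash
python3 - <<'E'
from sw import *
for d in [15,22.5,30,35,39,42]:
    manip.line_to(*pose(np.deg2rad(d),1,.0),rate=.06 if d<31 else .04)
    print(d,np.round(manip.read_wrist_force(),1))
manip.line_to(pose(np.deg2rad(42),1,.04)[0],rate=.15)
P=manip.read_tool_pos()
manip.line_to(P+[0,0,.12],rate=.25)
# look
manip.goto([0.5,-0.06,0.5],[0,1,0,0])
cp=campose("wrist"); im=cams.get_image("wrist")[:,:,::-1].copy()
w=cv2.resize(im,(800,600),interpolation=cv2.INTER_CUBIC)
p=np.load("p.npy"); p[3]=np.pi/4
for fw in (0,.036,.069,.105):
    for l in (-.05,.05): cv2.circle(w,tuple(int(round(x/.7)) for x in proj(cp,head_pt(p,fw,l,.15))[0]),3,(0,255,0),-1)
cv2.circle(w,tuple(int(round(x/.7)) for x in proj(cp,ball_pt(p))[0]),3,(0,0,255),-1)
cv2.imwrite("pics/w3.png",w)
print(manip.read_clock())
E
```

```text
15 [ 2.5 -4.1 -1.6]
22.5 [-0.6 -0.1  0.4]
30 [ 1.1 -5.3 -1.8]
35 [ 0.6 -4.5 -0.6]
39 [ 0.3 -0.3 -0.3]
42 [-0.8 -0.4  0.5]
14.825
```

View pics/w3.png

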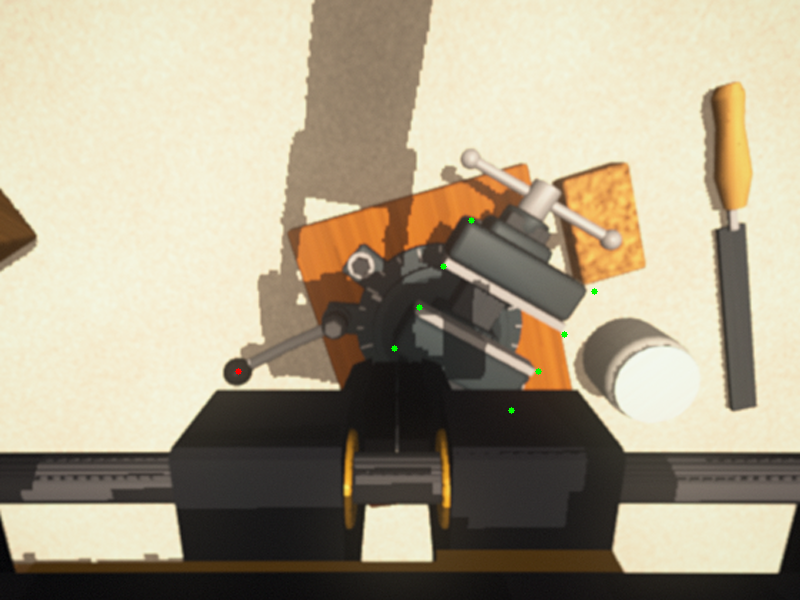

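The head sits on the +45° model: the green jaw corners match at (471,220), (444,266), (419,307) and (538,371). The outer moving-jaw pair is a little off at its left end. The lever ball is still on its mark at (237,371). Next is the lever: grip the ball and carry it round.

```bash
cat > lv.py <<'E'
from h import *
p=np.load("p.npy"); p[3]=np.pi/4
def lpose(l,flip,up=0):
    q=p.copy(); q[4]=l
    b=ball_pt(q); c=base_pt(q,(-.0335,-.0921,.069)); rad=(b-c)/np.linalg.norm(b-c)
    x=flip*rad; z=np.array([0,0,-1.]); y=np.cross(z,x)
    return b+[0,0,.147+up],R.from_matrix(np.c_[x,y,z]).as_quat()
E
python3 - <<'E'
from lv import *
# ball check
cp=campose("wrist"); print(p[4],ball_pt(p))
cams.get_image("wrist"); print([d for d in finder.search_frame("wrist","lever_ball")[:2]], proj(cp,ball_pt(p)))
print(ray_z(cp,(237*.7,371*.7),.069))
for fl in (1,-1):
    for l in (p[4],.6,1.1):
        for up in (0,.1):
            s=inverse_kinematics(*lpose(l,fl,up)); print(fl,l,up,None if s is None else np.round(s,2))
E
```

```text
0.1340379989048763 [ 0.61257437 -0.20501348  0.069     ]
[{'rect': [155.3, 217.9, 90.1, 52.8], 'score': 0.91}] [[166.82229919 259.64277452]]
[ 0.61265242 -0.20621342  0.069     ]
1 0.1340379989048763 0 [-0.36  0.38  1.82 -0.    0.94  2.38]
1 0.1340379989048763 0.1 [-0.36  0.28  1.76 -0.    1.11  2.38]
1 0.6 0 None
1 0.6 0.1 None
1 1.1 0 None
1 1.1 0.1 None
-1 0.1340379989048763 0 [-0.36  0.38  1.82 -0.    0.94 -0.76]
-1 0.1340379989048763 0.1 [-0.36  0.28  1.76 -0.    1.11 -0.76]
-1 0.6 0 [-0.4   0.32  1.91 -0.    0.91 -0.33]
-1 0.6 0.1 [-0.4   0.21  1.84 -0.    1.09 -0.33]
-1 1.1 0 [-0.4   0.24  2.01 -0.    0.89  0.16]
-1 1.1 0.1 [-0.4   0.12  1.94 -0.    1.08  0.16]
```

```bash
python3 - <<'E'
from lv import *
l0=p[4]
claw.open_gripper()
manip.goto(*lpose(l0,-1,.12)); manip.line_to(lpose(l0,-1)[0],rate=.15)
print(manip.read_wrist_force())
claw.gripper_close(15); print("width",manip.read_gripper_width(),manip.read_wrist_force())
for l in [.25,.4,.55,.7,.85,.97,1.05,1.08]:
    manip.line_to(*lpose(l,-1),rate=.06)
    F=manip.read_wrist_force(); print(l,np.round(F,1))
print(manip.read_clock())
E
```

```text
[-0.20353145  0.61690739  0.39094386]
width 0.2750682884689728 [ 0.51369042  0.0705205  -1.03921868]
0.25 [-1.6 -1.3  1.2]
0.4 [-1.6 -3.1  1.2]
0.55 [-2.2 -2.9  1.2]
0.7 [-2.5 -2.6  0.8]
0.85 [-3.3 -4.1  0. ]
0.97 [-2.8 -3.8  1.3]
1.05 [-3.8 -4.6  0.6]
1.08 [ 3.1 -7.1 -5.5]
21.8833
```

```bash
python3 - <<'E'
from lv import *
for l in [1.11,1.13,1.15,1.17]:
    P,q=lpose(l,-1); manip.line_to(P,q,rate=.04); manip.dwell(.1)
    F=manip.read_wrist_force(); y=R.from_quat(q).apply([0,1,0]); print(l,np.round(F,1),round(F@y,1), np.round(manip.read_tool_pos()-P,4))
    if abs(F@y)>20: break
E
```

```text
1.11 [ 10.1 -10.1 -12. ] 14.0 [ 0.0029 -0.0017  0.0003]
1.13 [ 14.8 -12.9 -17.9] 19.4 [ 0.004  -0.0022  0.0004]
1.15 [ 20.  -16.1 -23.4] 25.6 [ 0.0051 -0.0028  0.0004]
```

The force climbs to 25 N with the tool held still, so the lever is on its stop. I'll release it and inspect.

```bash
python3 - <<'E'
from lv import *
P,q=lpose(1.07,-1); manip.line_to(P,q,rate=.06); print(manip.read_wrist_force())
claw.open_gripper(); print(manip.read_gripper_width(),manip.read_wrist_force())
manip.line_to(P+[0,0,.12],rate=.2)
manip.goto([0.47,-0.06,0.5],[0,1,0,0])
cp=campose("wrist"); im=cams.get_image("wrist")[:,:,::-1].copy()
w=cv2.resize(im,(800,600),interpolation=cv2.INTER_CUBIC)
D=lambda P,c: cv2.circle(w,tuple(int(round(x/.7)) for x in proj(cp,P)[0]),2,c,-1)
for fw in (0,.036,.069,.105):
    for l in (-.05,.05): D(head_pt(p,fw,l,.15),(0,255,0))
p[4]=1.05; D(ball_pt(p),(0,0,255)); p[4]=.95; D(ball_pt(p),(255,0,0))
cv2.imwrite("pics/w4.png",w)
s=cams.get_image("scene");cv2.imwrite("pics/s4.png",cv2.resize(s[130:300,170:420,::-1],None,fx=3.2,fy=3.2,interpolation=cv2.INTER_CUBIC))
print(manip.read_clock())
E
```

```text
[ 4.53929379 -3.37329899 -5.53268545]
0.9987559958481214 [-0.28368383 -0.22235304  0.12371136]
26.7417
```

View pics/w4.png

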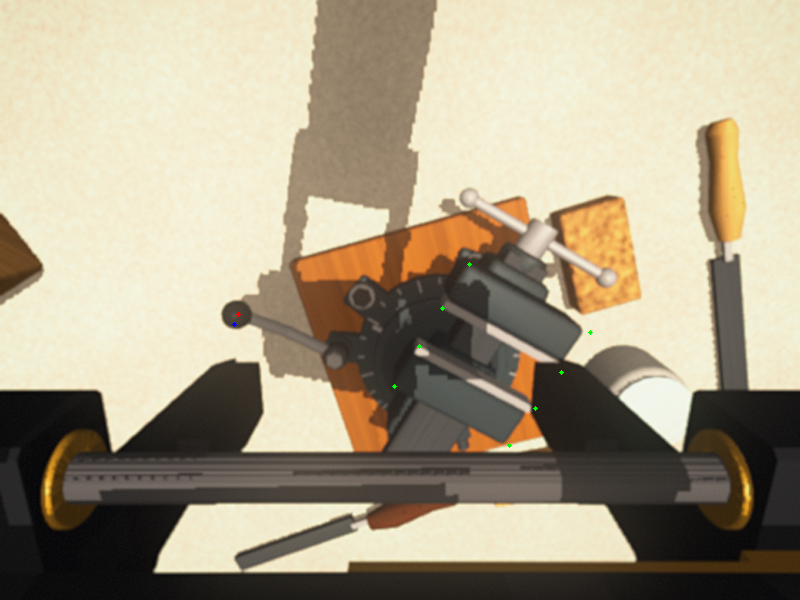

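View pics/s4.png

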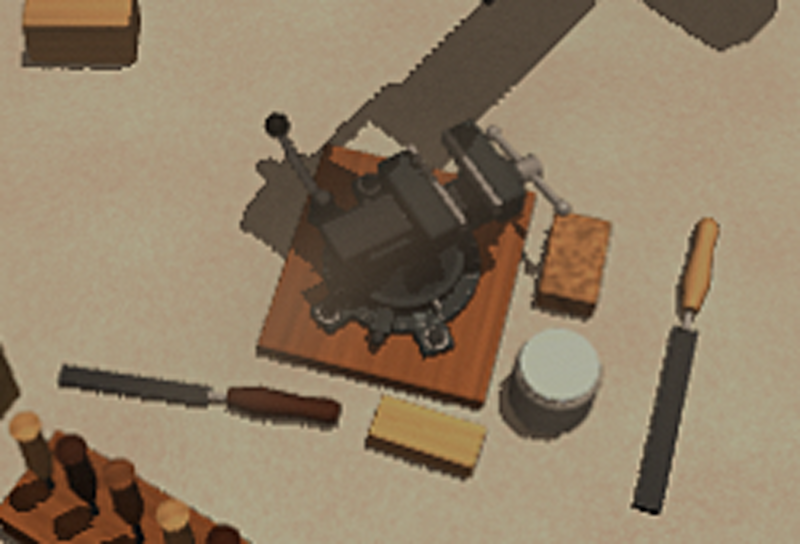

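The ball is on the 1.05 mark at (236,314), and the bystanders look undisturbed. The head's moving-jaw edge near (445,303)–(565,360) seems slightly off the model, so I'll check it closer.

```bash
python3 - <<'E'
from lv import *
manip.goto([0.42,-0.03,0.42],[0,1,0,0])
cp=campose("wrist"); im=cams.get_image("wrist")[:,:,::-1].copy()
w=cv2.resize(im,None,fx=2.5,fy=2.5,interpolation=cv2.INTER_CUBIC)
p=np.load("p.npy")
def D(P,c): cv2.circle(w,tuple(int(round(x*2.5)) for x in proj(cp,P)[0]),4,c,-1)
def L(A,B,c):
    a,b=[tuple(int(round(x*2.5)) for x in proj(cp,P)[0]) for P in (A,B)]; cv2.line(w,a,b,c,1)
for d,c in ((45,(0,255,0)),(30,(0,0,255)),(60,(255,0,0))):
    p[3]=np.deg2rad(d)
    for fw in (.036,.069): L(head_pt(p,fw,-.05,.15),head_pt(p,fw,.05,.15),c)
for k in range(24):
    a=np.deg2rad(15*k); D(base_pt(p,(-.078*np.cos(a),.078*np.sin(a),.035)),(0,255,255) if k%3 else (255,255,0))
cv2.imwrite("pics/w5.png",w[300:900,500:1300])
print(manip.read_clock())
E
```

```text
27.275
```

View pics/w5.png

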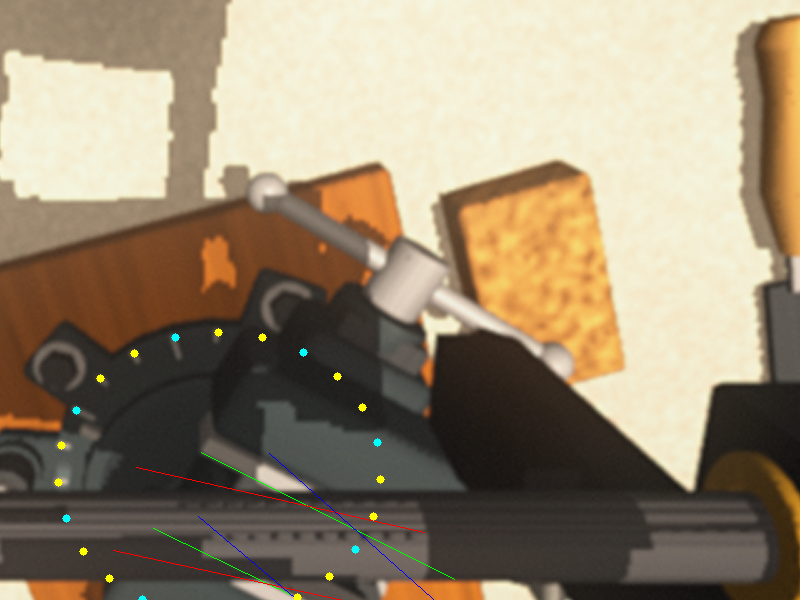

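```bash
python3 - <<'E'
from lv import *
manip.goto([0.53,-0.06,0.5],[0,1,0,0])
cp=campose("wrist"); im=cams.get_image("wrist")[:,:,::-1].copy()
cv2.imwrite("pics/w6.png",cv2.resize(im[80:290,200:440],None,fx=3.3,fy=2.8*3.3/2.8,interpolation=cv2.INTER_CUBIC)[:600])
p=np.load("p.npy")
for d in (40,45,50):
    p[3]=np.deg2rad(d); print(d,[((proj(cp,head_pt(p,*a,.15))[0]-[200,80])*3.3).round().tolist() for a in ((.036,-.05),(.036,.05),(.069,-.05),(.069,.05),(.105,-.05),(.105,.05))])
E
```

```text
40 [[294.0, 351.0], [590.0, 482.0], [342.0, 249.0], [644.0, 387.0], [397.0, 132.0], [705.0, 278.0]]
45 [[311.0, 343.0], [591.0, 499.0], [368.0, 245.0], [653.0, 408.0], [433.0, 133.0], [723.0, 305.0]]
50 [[327.0, 336.0], [591.0, 515.0], [393.0, 243.0], [660.0, 430.0], [469.0, 137.0], [739.0, 334.0]]
```

View pics/w6.png

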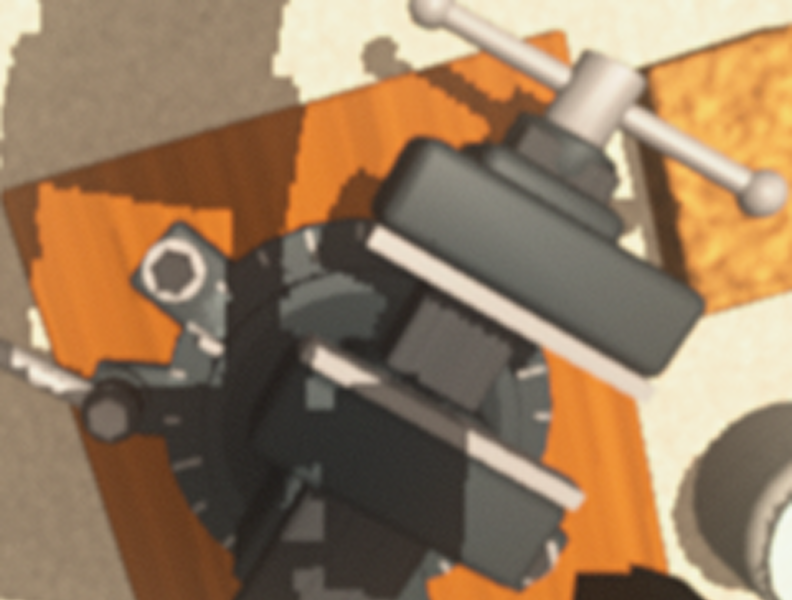

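The measured jaw edge runs at 28.8° in the picture. The model gives 29.8° for 45° and 24.6° for 40°, so the head is in the 45° click. I'm handing in.

```bash
python3 - <<'E'
from plant import *
print(manip.read_clock(),manip.read_wrist_force()); job.sign_off()
E
```

```text
27.9417 [-0.64100454  0.08086649 -0.52705887]
the job is handed in; nothing more can be done
```

The vise head is now in the 45° click on the left, and the clamp lever is fully home. I handed the job in at about 28 s.

- **Head:** It started three clicks to the right. I pushed the end of the moving jaw round with closed fingers until it dropped into the third click left. Before hand-in, the jaw edges in the wrist picture fitted about 44°, which is within the picking error of 45° and far from the 30° and 60° clicks.
- **Clamp lever:** I gripped the ball and carried it clockwise until the force rose to about 25 N with the tool held still, so it was on its stop. After release, the ball lay on the mark I had projected for 1.05 rad.
- **Bystanders:** The cork block, tin, files and offcut look undisturbed in the last pictures. For the mallet, only its head was in view. I did not measure any of them.
- **Disagreements:** The fit from the pictures was off by up to about 3 pixels at some corners. One intermediate picture made the moving jaw look slightly turned, but a clearer one settled it. The close-up I tried in between was mostly blocked by the gripper.

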